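# Measure the well of a dry-bath block with a depth gauge

## Robot

A 6-joint arm with a two-finger parallel gripper is mounted at the origin on a cart in front of the work surface, level with it; the furniture and walls round the work are solid. World frame = base frame: x ahead of the robot, y to its left, z up, the work surface at z = 0. Lengths are in m, angles in rad, forces in N, time in s.
With the tool pointing down it reaches from about 0.35 to 0.975 m from the base axis. Payload 4.9 kg.
Tool frame: the origin (TCP) lies on the mounting face of the last link; the fingertips stand 173 mm ahead of it and the grasp point (between the pads) lies 155 mm ahead of it (tcp_to_grasp is the distance from the TCP to the grasp point, in m); z points along the fingers, y is the line along which they close (so a half turn about z gives the same grasp; the last joint's range is limited). The gripper opens to 85 mm and grips with 20 to 120 N. Pads are 22 mm wide; open, the fingers measure 114 mm over their backs; the gripper's body (76 mm by 85 mm) begins 54 mm behind the grasp point. The pads swing forward as they close: fully open they stand 13 mm farther back than shut.
Start: joints at [-1.397, 0.053, 1.613, -0, 1.476, -0.119], TCP at [0.18, -0.598, 0.405] pointing down, gripper open.
Joint ranges: [-3.01, 3.01], [-1.01, 2.22], [0.06, 2.58], [-1.02, 4.17], [0.09, 2.62], [-3.14, 3.14]. Speed limits (rad/s): [2.57, 2.57, 3.14, 3.14, 3.14, 3.14].

## Interface

Orientations are given as a rotation vector (axis times angle).
In Python, from station import get_obs, get_image, calibration, finish_job, tcp_to_grasp gives the robot as it stands. The module is installed in compiled form; this text tells all that it offers.
- The arm moves only by the tool arm_command, never from a script. Its argument "plan" is a list that holds one entry, the list of rows, each a list of 6 numbers: the shift along the tool's x, y, z in cm, then the turn, a rotation vector about the tool's x, y, z in rad. A call has 1 to 12 rows; each row is the pose to reach, as a shift and turn from the pose commanded when the call began, along the tool's axes at that moment; what a row does not reach only later rows make up. A row lasts 1/12 s, in which the tool goes at most 41.7 mm and 7.16 degrees, less where a joint would pass 70% of its speed; a pose out of reach is approached as far as the arm can. A call with a gripper value outside its range is refused whole. "gripper" is the closure, from -1 (fully open) to 1 (shut), set as the call begins (left out, the last holds). The fingers move at their own pace and stop on an object; "force" is the grip in N (left out, the last holds). Time passes only in rows, so rows that repeat a pose let the fingers close. It gives the time, the measured TCP pose, the force, the opening and the grip force at its end, in the units of the state.
- get_obs(): the state, without advancing time (a new reading comes with each control period).
- get_image(name): name is "scene" or "top"; returns (picture, depth): 384x512x3 uint8, blue, green, red; 384x512 float32, m along the optical axis (not along the pixel's ray), 0 where there is no reading.
- calibration(name): a dict with "fx", "fy", "cx", "cy" (pixels), "dist" ([k1, k2, p1, p2, k3] as OpenCV has them; the pictures are not rectified), "pose" (4x4, takes a point from camera to world coordinates). Camera axes: x right, y up, looking along -z (the intrinsics and any distortion apply to the point x, -y, -z); pixel columns grow to the right and rows downward; lengths in m; the calibration is good to about 2 mm. A picture is of the moment at which its call begins. calibration takes no time and is no camera call.
- finish_job(): hands the job in; it is judged then, once.
The state is a dict: "t": time; "q": joint angles; "dq": joint speeds; "effort": joint torques, N m; "tool_pos": TCP position; "tool_rot": TCP orientation; "contact_force": force on the tool from outside, world axes, zero at the start; "wrist_torque": the same for the moment, N m; "opening": finger opening in m; "grip_force": force on a finger pad.
Only numpy, scipy, OpenCV 4.12 (cv2) and the standard library are available. Lean on these libraries where they do the work, as an engineer would, in place of code of your own. Each camera call takes 0.05 s, during which the arm holds its last target. There are 200 camera calls.

## Task

Measure the depth of the wide middle well of the aluminium block: with its red lock lever still up, stand the depth gauge flat on the block over that well and lower its rod gently until the tip rests on the bottom. Then press the red lever fully down to lock the rod at that depth, and leave the gauge standing there without disturbing the canister, the small bottle, the tube and the dish.

Things in the scene. Friction and masses are not known exactly. Their poses are not given: they have to be found in the camera images.
- block: aluminium dry-bath block with a black foot band, 90 (x) x 140 (y) x 55 (height) mm, fixed to the worktop. Origin at the centre of its underside; z up. Its wide well, a round bore of 28 mm diameter, opens at the centre of the top face (straight above the origin, 55 mm up). Four small 12 mm bores near the corners are not used.
- well_floor: top face of the white round puck that forms the bottom of the wide well; origin at the centre of that face. It lies 18 to 40 mm below the block's top face, differently each time, and is fixed and rigid.
- gauge: depth gauge, loose, about 0.4 kg, standing upright on its sole. Origin at the centre of the flat sole, z up. Steel foot bar 24 (x) x 120 (y) x 12 (z) mm, with a grey housing 28 x 40 mm on its middle up to z = 38 mm. The rod runs through the middle along z; the red lock lever is on the +y side.
- knob (a point): centre of the black knob on top of the rod, a round knob of 22 mm diameter, 20 mm high, on the gauge's axis. With the rod fully raised it is 111 mm above the sole. With the rod up against its upper stop, the whole gauge can be lifted and carried by it.
- rod_tip (a point): centre of the lower end of the rod (8 mm diameter). Fully raised it is 6 mm above the sole, inside the foot.
- rod (a joint): travel of the rod down through the gauge, m: 0 = fully raised (stop), 0.05 = fully lowered. Starts within 4 mm of the top. The tip passes the sole at 0.006. With the lock off, friction of about 2 N holds the rod where it is left, also against its own weight; locked, it resists about 5 N more at least.
- lever_pad (a point): middle of the thumb pad of the red lock lever, 47 mm from the pivot; the pad is 16 mm wide and 18 mm long, 6 mm thick. The pivot is at gauge y = +16 mm, 28 mm above the sole, its axis along the gauge's x. The lever slopes up and outward (+y) when off; pressed down it stops level, 28 mm above the sole (top of the pad 31 mm above it). A fingertip coming straight down at gauge y = +53 mm meets the raised pad and carries it to level.
- lock_lever (a joint): angle of the lock lever, rad: 0 = up, off (40 degrees above level); 0.7 = level, stop, rod clamped. Starts at 0 to 0.06. Stays where it is left; pressing the pad down takes some 1 to 5 N.
- canister: bystander: black round canister with white foot, 41 mm diameter, 67 mm high; origin at the centre of its underside
- tube: bystander: capped 50 ml tube with yellow content, standing, 33 mm diameter, 115 mm high; origin at the centre of its underside
- oil: bystander: small brown bottle with black cap, 26 mm diameter, 50 mm high; origin at the centre of its underside
- dish: bystander: round flat lidded dish, 57 mm diameter, 15 mm high; origin at the centre of its underside
Things that resemble listed ones, but are neither listed nor needed, are in the scene too. Of the things that look like the gauge, the larger one is meant.

How it is judged:
On the way:
1. with the gauge flat on the block, the rod tip touches the bottom of the wide well while the lock lever is still up (z of gauge in the frame of block between 0.0525 and 0.0575 m and angle between gauge's own z axis and vertical below 0.04 rad and horizontal distance between rod_tip and well_floor below 0.0105 m and z of rod_tip in the frame of well_floor below 0.0015 m and value of joint lock_lever below 0.25 rad), for 0.2 s.
At the end, for the whole second after the job is handed in: The gauge stands at rest and released, flat on the block's top face (sole within 2.5 mm of it, tilt under 0.04 rad), its rod down in the wide well with the tip no more than 1.5 mm above the bottom and within 10.5 mm of the well's centre, and the lock lever pressed down beyond 0.6 rad of its 0.7 rad (z of gauge in the frame of block between 0.0525 and 0.0575 m and angle between gauge's own z axis and vertical below 0.04 rad and horizontal distance between rod_tip and well_floor below 0.0105 m and z of rod_tip in the frame of well_floor below 0.0015 m and value of joint lock_lever above 0.6 rad and linear speed of gauge below 0.01 m/s); the robot touches nothing.
It fails at once if the rod or the gauge is pressed on the bottom of the well with more than 30 N (contact force between gauge and well_floor above 30 N).
It fails at once if the canister is moved more than 20 mm or tipped (distance of canister from where it was at the start of the episode above 0.02 m or angle between canister's own z axis and vertical above 0.4 rad).
It fails at once if the tube is moved more than 20 mm or tipped (distance of tube from where it was at the start of the episode above 0.02 m or angle between tube's own z axis and vertical above 0.4 rad).
It fails at once if the brown bottle is moved more than 20 mm or tipped (distance of oil from where it was at the start of the episode above 0.02 m or angle between oil's own z axis and vertical above 0.4 rad).
It fails at once if the dish is moved more than 20 mm (distance of dish from where it was at the start of the episode above 0.02 m).
It also fails if it takes over 50 s, if anything falls off the work surface, if the arm or the gripper's body presses on something with over 40 N, if the wrist force passes 120 N, or if a joint passes its speed limit or range.

## Working session

There is one attempt and no reset: what is moved stays moved. The work goes in short steps, Python scripts to look and compute and a tool call to move; the robot and the scene stay as the last step left them, time stands still between calls to the robot, and variables do not carry over. Pictures are saved under pics/ and viewed, at most 10 in all, crops included, and the job is handed in when it is done.

Besides the shell and the picture viewer there is one more tool, called after "Emit:" by a JSON object that holds its "name" and its "arguments". arm_command: Moves the arm, as the interface text tells. Its arguments: {"type":"object","properties":{"plan":{"type":"array"},"gripper":{"type":"number"},"force":{"type":"number"}},"required":["plan"]}

```bash
mkdir -p pics; cat > h.py <<'E'
import numpy as np,cv2
from station import *
from scipy.spatial.transform import Rotation as R
def world(name,depth=None,pts=None):
    c=calibration(name);K=np.array([[c['fx'],0,c['cx']],[0,c['fy'],c['cy']],[0,0,1.]])
    if pts is None:
        v,u=np.mgrid[0:384,0:512];pts=np.stack([u.ravel(),v.ravel()],1)
    pts=np.asarray(pts,float)
    n=cv2.undistortPoints(pts.reshape(-1,1,2),K,np.array(c['dist'],float)).reshape(-1,2)
    d=depth[pts[:,1].astype(int),pts[:,0].astype(int)]
    P=np.stack([n[:,0]*d,-n[:,1]*d,-d,np.ones_like(d)],1)@np.array(c['pose']).T
    return P[:,:3]
def grab(name,tag):
    im,d=get_image(name);cv2.imwrite(f'pics/{tag}.png',im);np.save(f'{tag}.npy',d);return im,d
E
python3 - <<'E'
from h import *
print(tcp_to_grasp,get_obs())
for n in('scene','top'):
    im,d=grab(n,n+'0');print(calibration(n)); 
a=cv2.imread('pics/top0.png');cv2.imwrite('pics/top0b.png',cv2.resize(a,(800,600)))
E
```

```text
0.1547 {'t': 0.0, 'q': array([-1.39698642e+00,  5.34068085e-02,  1.61427970e+00, -2.84121497e-05,
        1.47599050e+00, -1.19009493e-01]), 'dq': array([ 1.04550961e-05, -6.20027464e-04,  1.76041030e-03, -1.52649446e-03,
       -5.35569418e-04,  8.10428283e-04]), 'effort': array([-7.44645058e-04, -3.93681514e+01, -3.70180035e+01, -1.38186451e-04,
        7.00630015e-03, -5.98012520e-06]), 'tool_pos': array([ 0.18035519, -0.59814455,  0.40344021]), 'tool_rot': array([-3.10592035e+00, -4.58018498e-01,  1.34018868e-04]), 'contact_force': array([ 0.02899825, -0.70690354,  0.89390727]), 'wrist_torque': array([-0.00508788, -0.03621184,  0.01574825]), 'grip_force': 0.0, 'opening': 0.08546103559369075}
{'fx': 422.9518729393464, 'fy': 422.9518729393464, 'cx': 256.0742367215885, 'cy': 186.3885356626106, 'dist': array([-0.05571193,  0.        ,  0.        ,  0.        ,  0.        ]), 'pose': array([[-0.86413296,  0.23183524, -0.44668405,  0.01810513],
       [-0.50318454, -0.38228319,  0.77502573,  0.86300069],
       [ 0.00891847,  0.89448979,  0.44699941,  0.60983679],
       [ 0.        ,  0.        ,  0.        ,  1.        ]])}
{'fx': 347.5688981800864, 'fy': 347.5688981800864, 'cx': 258.27974647894746, 'cy': 195.92983255669273, 'dist': array([-0.0286577,  0.       ,  0.       ,  0.       ,  0.       ]), 'pose': array([[ 0.01730242,  0.98591579, -0.16634505,  0.35544173],
       [-0.9998339 ,  0.01801387,  0.00276901, -0.05344806],
       [ 0.00572653,  0.16626951,  0.98606372,  1.02590769],
       [ 0.        ,  0.        ,  0.        ,  1.        ]])}
```

View pics/top0b.png

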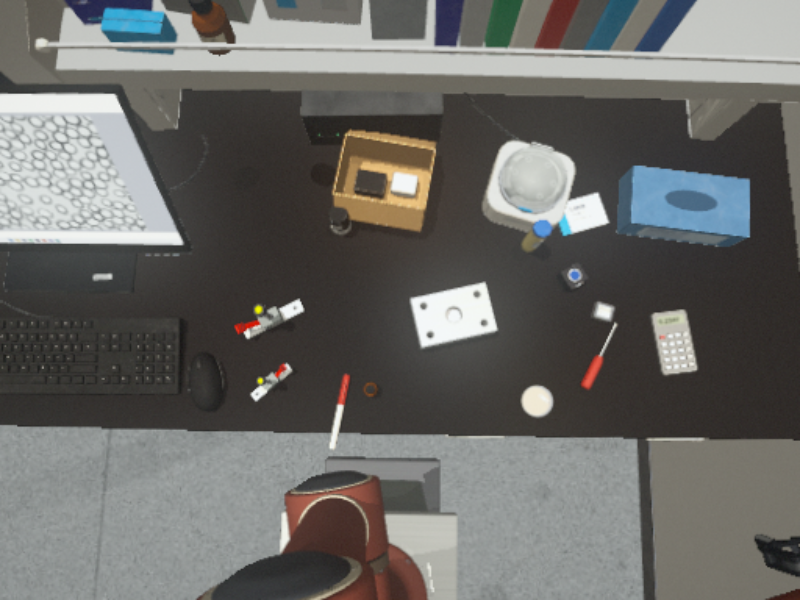

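View pics/scene0.png

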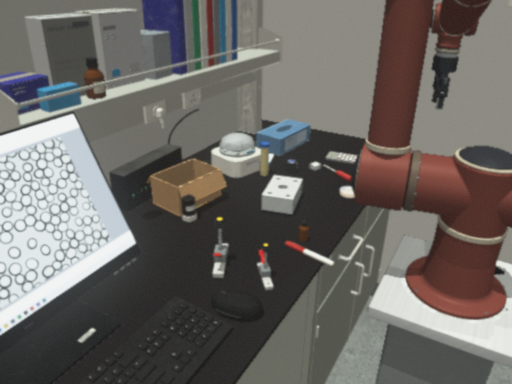

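The top view shows the larger gauge at about (268,318) of 800x600 with its red lever toward (245,328), and the block at (453,315). Next I'll crop in and measure.

```bash
python3 - <<'E'
from h import *
a=cv2.imread('pics/top0.png');b=cv2.imread('pics/scene0.png')
A=cv2.resize(a[182:222,145:201],(448*1,320),interpolation=cv2.INTER_CUBIC)
B=cv2.resize(b[212:280,200:236],(180,340),interpolation=cv2.INTER_CUBIC)
C=cv2.resize(a[175:230,255:325],(448*700//700*70*8//448//1 and 350,275),interpolation=cv2.INTER_CUBIC)
W=np.zeros((600,640,3),np.uint8);W[:320,:448]=A;W[:340,455:635]=B;W[325:600,:350]=C
cv2.imwrite('pics/crop.png',W)
d=np.load('top0.npy');P=world('top',d).reshape(384,512,3)
# block top
m=np.zeros((384,512),bool);m[175:230,255:325]=1
m&=(P[...,2]>.045)&(P[...,2]<.065)
q=P[m];r=cv2.minAreaRect((q[:,:2]*1000).astype(np.float32));print('block',r,np.median(q[:,2]),cv2.boxPoints(r))
# well interior
cen=np.array(r[0])/1000
w=np.zeros_like(m);w[175:230,255:325]=1
w&=np.hypot(P[...,0]-cen[0],P[...,1]-cen[1])<.016
print('well z',np.round(np.sort(P[w][:,2]),3))
g=np.zeros_like(m);g[180:222,143:203]=1
f=g&(P[...,2]>.006)&(P[...,2]<.02);print('foot',cv2.minAreaRect((P[f][:,:2]*1000).astype(np.float32)),f.sum())
k=g&(P[...,2]>.09);print('knob',np.round(P[k],4),np.argwhere(k)[:,::-1].mean(0))
l=g&(a[...,2]>130)&(a[...,1]<70);print('red',np.round(P[l].mean(0),4),P[l][:,2].max())
ds=np.load('scene0.npy');S=world('scene',ds).reshape(384,512,3)
g=np.zeros_like(m);g[212:280,200:236]=1
k=g&(S[...,2]>.085);print('sknob',np.round(S[k],4).tolist(),np.argwhere(k)[:,::-1].mean(0))
f=g&(S[...,2]>.006)&(S[...,2]<.02);print('sfoot',cv2.minAreaRect((S[f][:,:2]*1000).astype(np.float32)),f.sum())
l=g&(b[...,2]>120)&(b[...,1]<70);print('sred',np.round(S[l].mean(0),4),S[l][:,2].max())
m=np.zeros((384,512),bool);m[170:220,255:310]=1
m&=(S[...,2]>.05)&(S[...,2]<.06);print('sblock',cv2.minAreaRect((S[m][:,:2]*1000).astype(np.float32)))
E
```

```text
block ((508.33795166015625, -146.75367736816406), (90.61996459960938, 140.37200927734375), 13.60041618347168) 0.05478196021979964 [[ 447.7943    -89.19034 ]
 [ 480.8027   -225.62622 ]
 [ 568.8816   -204.31702 ]
 [ 535.87317   -67.881134]]
well z [0.03  0.031 0.031 0.031 0.031 0.031 0.032 0.032 0.032 0.032 0.032 0.032
 0.032 0.032 0.032 0.033 0.033 0.033 0.033 0.033 0.033 0.033 0.033 0.033
 0.033 0.033 0.033 0.033 0.033 0.033 0.034 0.034 0.034 0.034 0.034 0.034
 0.034 0.034 0.034 0.034 0.035 0.035 0.035 0.035 0.035 0.035 0.035 0.035
 0.035 0.035 0.035 0.035 0.035 0.035 0.035 0.035 0.036 0.036 0.036 0.036
 0.036 0.037 0.037 0.037 0.037 0.037 0.037 0.038 0.042 0.043 0.043 0.045
 0.047 0.047 0.049 0.051 0.051 0.051 0.052 0.052 0.053 0.053 0.053 0.053
 0.054 0.054 0.054 0.055 0.055 0.055 0.056 0.056 0.056 0.057 0.057 0.057]
foot ((499.6669006347656, 190.78343200683594), (26.212797164916992, 119.40505981445312), 29.32404136657715) 188
knob [[ 0.3554 -0.0534  1.0259]
 [ 0.3554 -0.0534  1.0259]
 [ 0.3554 -0.0534  1.0259]
 [ 0.3554 -0.0534  1.0259]
 [ 0.3554 -0.0534  1.0259]
 [ 0.3554 -0.0534
[... 4857 characters left out ...]
], [0.4928, 0.1967, 0.0966], [0.4899, 0.1969, 0.0976], [0.4997, 0.195, 0.0907], [0.4977, 0.1939, 0.0908], [0.4962, 0.192, 0.0903], [0.4985, 0.1969, 0.0895], [0.0181, 0.863, 0.6098], [0.4967, 0.1915, 0.0871], [0.4991, 0.1961, 0.0861], [0.4944, 0.1949, 0.087], [0.0181, 0.863, 0.6098], [0.0181, 0.863, 0.6098], [0.0181, 0.863, 0.6098], [0.0181, 0.863, 0.6098], [0.0181, 0.863, 0.6098], [0.0181, 0.863, 0.6098]] [219.65853659 224.3902439 ]
sfoot ((497.993896484375, 193.37542724609375), (27.94026756286621, 118.2510757446289), 26.67666244506836) 177
sred [0.4764 0.2397 0.0561] 0.06412658052127895
sblock ((507.0991516113281, -144.806640625), (90.51060485839844, 148.29409790039062), 13.524840354919434)
```

View pics/crop.png

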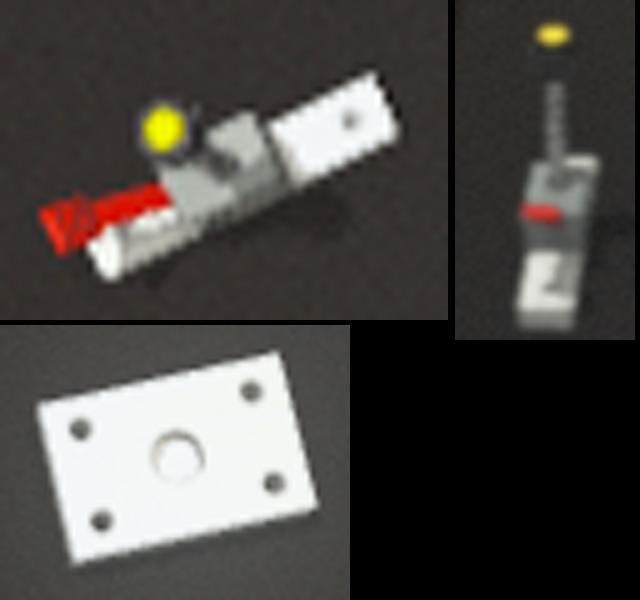

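The crops show the gauge with its yellow-topped knob and the lever raised on the left end, and the block with its well near the centre. The gauge is at about (0.499, 0.191) with yaw ~28°, and the block at (0.508, -0.146) with yaw 13.6°. The well floor is at z≈0.032. I'll move to a point above the knob.

Emit:
{"name": "arm_command", "arguments": {"plan": [[[53.3,-66.4,6,0,0,0],[53.3,-66.4,6,0,0,0],[53.3,-66.4,6,0,0,0],[53.3,-66.4,6,0,0,0],[53.3,-66.4,6,0,0,0],[53.3,-66.4,6,0,0,0],[53.3,-66.4,6,0,0,0],[53.3,-66.4,6,0,0,0],[53.3,-66.4,6,0,0,0],[53.3,-66.4,6,0,0,0],[53.3,-66.4,6,0,0,0],[53.3,-66.4,6,0,0,0]]], "gripper": -1, "force": 40}}

```text
t: 1.1
tool_pos: [0.367, -0.1338, 0.3692]
tool_rot: [3.108, 0.457, 0.001]
contact_force: [1.2, -0.3, -0.3]
opening: 0.0852
grip_force: 0.0
```

Emit:
{"name": "arm_command", "arguments": {"plan": [[[22,-27.3,5,0,0,0],[22,-27.3,5,0,0,0],[22,-27.3,5,0,0,0],[22,-27.3,5,0,0,0],[22,-27.3,5,0,0,0],[22,-27.3,5,0,0,0],[22,-27.3,5,0,0,0],[22,-27.3,5,0,0,0],[22,-27.3,5,0,0,0],[22,-27.3,5,0,0,0],[22,-27.3,5,0,0,0],[22,-27.3,5,0,0,0]]]}}

```text
t: 2.1
tool_pos: [0.4986, 0.1887, 0.3191]
tool_rot: [3.108, 0.458, -0.002]
contact_force: [-0.8, -0.4, -0.4]
opening: 0.0856
grip_force: 0.0
```

```bash
python3 - <<'E'
from h import *
o=get_obs();M=R.from_rotvec(o['tool_rot']).as_matrix();print(o['tool_pos'],M.round(4))
im,d=grab('scene','s1');im2,_=grab('top','t1')
W=np.zeros((500,800,3),np.uint8)
W[:500,:400]=cv2.resize(im[150:275,170:270],(400,500));W[:400,400:]=cv2.resize(im2[150:250,120:220],(400,400));cv2.imwrite('pics/c1.png',W)
E
```

```text
[0.49860875 0.18868867 0.31912552] [[ 9.574e-01  2.887e-01 -1.000e-03]
 [ 2.887e-01 -9.574e-01 -6.000e-04]
 [-1.100e-03  2.000e-04 -1.000e+00]]
```

View pics/c1.png

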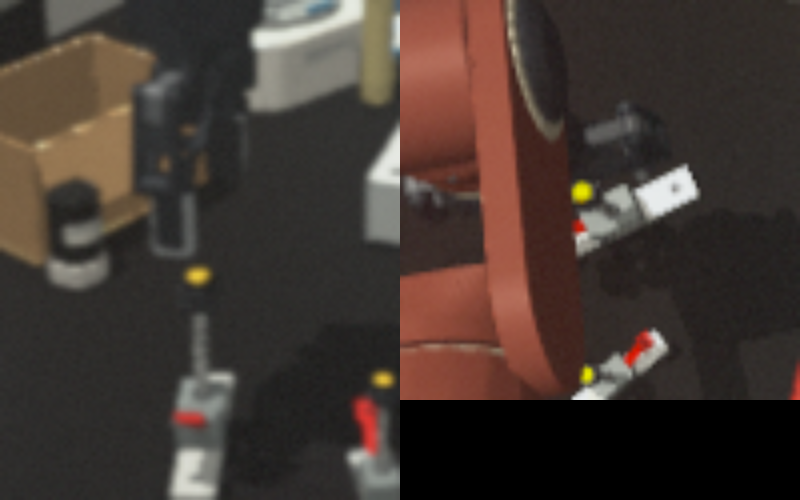

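The gripper hangs above the yellow-topped knob at (198,280), with the pads clear of it. I'll descend and grip.

Emit:
{"name": "arm_command", "arguments": {"plan": [[[0.1,-0.2,1.5,0,0,0],[0.1,-0.2,3,0,0,0],[0.1,-0.2,4.5,0,0,0],[0.1,-0.2,5.9,0,0,0],[0.1,-0.2,5.9,0,0,0],[0.1,-0.2,5.9,0,0,0]]]}}

```text
t: 2.7
tool_pos: [0.4989, 0.1903, 0.2602]
tool_rot: [3.108, 0.456, -0.002]
contact_force: [0.3, -0.1, -0.2]
opening: 0.0853
grip_force: 0.0
```

Emit:
{"name": "arm_command", "arguments": {"plan": [[[0,0,0,0,0,0],[0,0,0,0,0,0],[0,0,0,0,0,0],[0,0,0,0,0,0],[0,0,0,0,0,0],[0,0,0,0,0,0],[0,0,0,0,0,0],[0,0,0,0,0,0],[0,0,0,0,0,0],[0,0,0,0,0,0]]], "gripper": 1, "force": 40}}

```text
t: 3.53
tool_pos: [0.4994, 0.1913, 0.2608]
tool_rot: [-3.108, -0.458, -0.001]
contact_force: [0.2, -0.1, 1.5]
opening: 0.0208
grip_force: 39.0
```

Emit:
{"name": "arm_command", "arguments": {"plan": [[[0,0,-0.3,0,0,0],[0,0,-0.8,0,0,0],[0,0,-2,0,0,0],[0,0,-4,0,0,0],[0,0,-6,0,0,0],[0,0,-8,0,0,0],[0,0,-9.5,0,0,0],[0,0,-10,0,0,0],[0,0,-10,0,0,0],[0,0,-10,0,0,0],[0,0,-10,0,0,0]]]}}

```text
t: 4.45
tool_pos: [0.4987, 0.1911, 0.3588]
tool_rot: [3.108, 0.458, -0.005]
contact_force: [-0.1, -0.7, -4.2]
opening: 0.0207
grip_force: 40.2
```

```bash
python3 - <<'E'
from h import *
o=get_obs();print(o['tool_pos'],o['contact_force'],o['wrist_torque'],o['opening'])
im,d=grab('scene','s2')
cv2.imwrite('pics/c2.png',cv2.resize(im[130:280,150:300],(600,600),interpolation=cv2.INTER_CUBIC))
E
```

```text
[0.49872972 0.19107718 0.35879898] [-0.12335027 -0.7314846  -4.23851024] [0.00873837 0.00643137 0.01096741] 0.020651087285626667
```

View pics/c2.png

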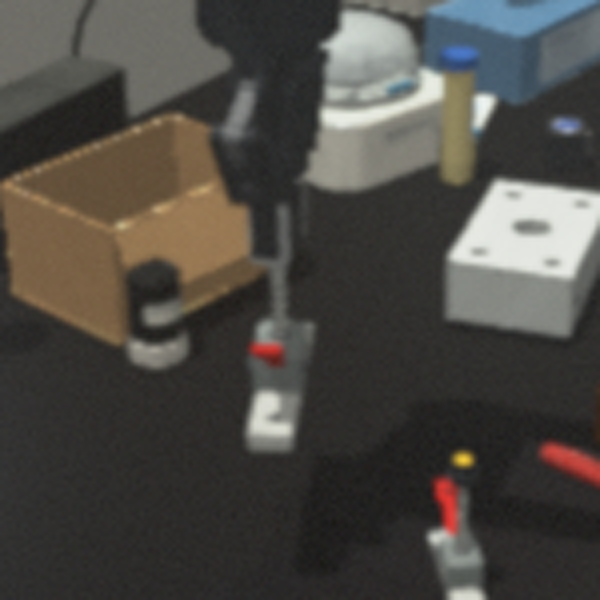

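The gauge hangs upright from the knob, lever still up, at (280,380). I'll carry it over the well.

Emit:
{"name": "arm_command", "arguments": {"plan": [[[-0.3,1.1,0,0,0,0],[-0.9,3.3,0,0,0,0],[-1.7,6.3,0,0,0,0],[-2.6,9.6,0,0,0,0],[-3.5,12.9,0,0,0,0],[-4.4,16.2,0,0,0,0],[-5.3,19.5,0,0,0,0],[-6.2,22.8,0,0,0,0],[-7.1,26.1,0,0,0,0],[-7.9,29.1,0,0,0,0],[-8.5,31.3,0,0,0,0],[-8.8,32.5,0,0,0,0]]]}}

```text
t: 5.5
tool_pos: [0.5081, -0.1484, 0.3598]
tool_rot: [3.108, 0.453, -0.003]
contact_force: [0.4, 0.0, -4.6]
opening: 0.021
grip_force: 40.2
```

Emit:
{"name": "arm_command", "arguments": {"plan": [[[0,0,0,0,0,0],[0,0,0,0,0,0],[0,0,0.5,0,0,0],[0,0,1,0,0,0],[0,0,1.5,0,0,0],[0,0,2,0,0,0],[0,0,2.5,0,0,0],[0,0,2.5,0,0,0],[0,0,2.5,0,0,0]]]}}

```text
t: 6.25
tool_pos: [0.5087, -0.1451, 0.3349]
tool_rot: [-3.107, -0.459, 0.002]
contact_force: [-0.3, -0.1, -5.1]
opening: 0.0207
grip_force: 40.1
```

```bash
python3 - <<'E'
from h import *
o=get_obs();print(o['tool_pos'],o['contact_force'],o['wrist_torque'],o['opening'])
im,d=grab('scene','s3');im2,d2=grab('top','t3')
W=np.zeros((600,800,3),np.uint8)
W[:,:400]=cv2.resize(im[110:230,240:320],(400,600));W[:400,400:]=cv2.resize(im2[155:255,240:340],(400,400));cv2.imwrite('pics/c3.png',W)
for n,D in(('scene',d),('top',d2)):
    P=world(n,D).reshape(-1,3)
    M=R.from_rotvec(o['tool_rot']).as_matrix()
    y=np.array([-.469,.883]);q=P[:,:2]-o['tool_pos'][:2]
    a=q@y;b=q@np.array([.883,.469])
    for lo,hi in((.060,.085),(.088,.11),(.11,.14)):
        m=(abs(a)<.08)&(abs(b)<.04)&(P[:,2]>lo)&(P[:,2]<hi)
        print(n,lo,m.sum(),np.percentile(a[m],[1,50,99]),np.percentile(b[m],[1,50,99]),P[m,2].mean())
E
```

```text
[ 0.50870728 -0.14505987  0.33487591] [-0.28489431 -0.07848377 -5.06884426] [ 0.03595669 -0.00126851 -0.02260964] 0.020740156392750043
scene 0.06 97 [0.01939055 0.04634157 0.06349126] [-0.01129182  0.00045341  0.01174297] 0.07860432115208357
scene 0.088 84 [-0.01418215  0.02028354  0.035125  ] [-0.01394987  0.00242165  0.01507872] 0.10024447132359342
scene 0.11 48 [-0.00050643  0.03767716  0.06225175] [-0.007158   -0.00082337  0.00553604] 0.1266332243107017
top 0.06 26 [0.01181585 0.02773282 0.03740597] [-0.0212921  -0.00685682  0.01091531] 0.081036819807439
top 0.088 51 [-0.01194298  0.01348314  0.02663273] [-0.01506993 -0.00892851  0.00326351] 0.10545659604954893
top 0.11 66 [-0.00505229  0.03448178  0.05593758] [-0.01263885 -0.00072271  0.00686215] 0.12024969675112224
```

View pics/c3.png

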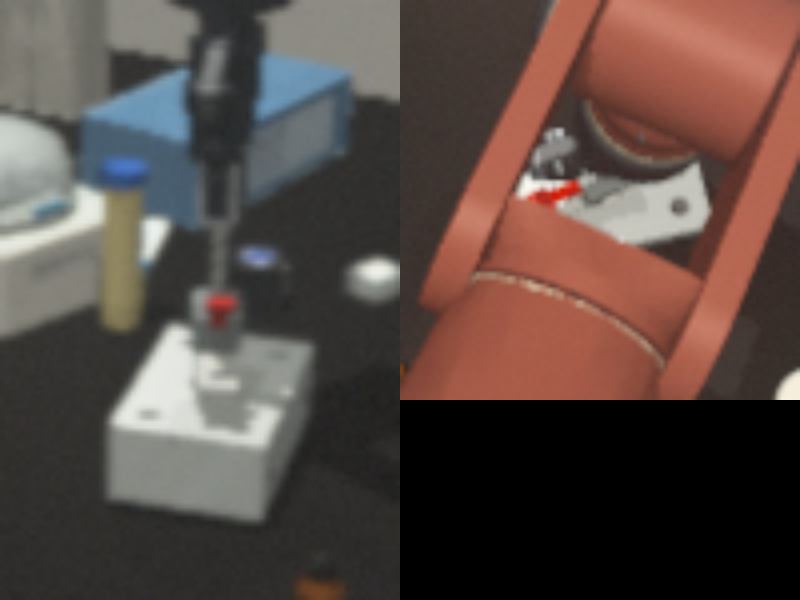

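The gauge is over the block, upright and centred. I'll lower it to the block and let the rod slide.

Emit:
{"name": "arm_command", "arguments": {"plan": [[[0,0,0.3,0,0,0],[0,0,0.6,0,0,0],[0,0,0.9,0,0,0],[0,0,1.1,0,0,0],[0,0,1.3,0,0,0],[0,0,1.5,0,0,0],[0,0,1.7,0,0,0],[0,0,1.9,0,0,0],[0,0,2.2,0,0,0],[0,0,2.5,0,0,0],[0,0,2.5,0,0,0]]]}}

```text
t: 7.27
tool_pos: [0.5089, -0.1454, 0.3105]
tool_rot: [3.108, 0.458, 0.0]
contact_force: [-0.5, 0.2, -1.9]
opening: 0.0205
grip_force: 40.5
```

Emit:
{"name": "arm_command", "arguments": {"plan": [[[0,0,0.3,0,0,0],[0,0,0.6,0,0,0],[0,0,0.9,0,0,0],[0,0,1.2,0,0,0],[0,0,1.2,0,0,0],[0,0,1.2,0,0,0]]]}}

```text
t: 7.77
tool_pos: [0.5087, -0.1454, 0.2977]
tool_rot: [3.108, 0.458, -0.0]
contact_force: [-0.3, -0.5, -2.8]
opening: 0.0208
grip_force: 40.4
```

```bash
python3 - <<'E'
from h import *
o=get_obs();print(o['tool_pos'],o['contact_force'],o['wrist_torque'],o['opening'])
im,d=grab('scene','s4')
cv2.imwrite('pics/c4.png',cv2.resize(im[130:230,240:320],(640,600),interpolation=cv2.INTER_CUBIC))
E
```

```text
[ 0.50872311 -0.14542824  0.29774978] [-0.25280891 -0.45720416 -2.83225419] [-0.11589317 -0.08752608 -0.01321644] 0.02084360034617388
```

View pics/c4.png

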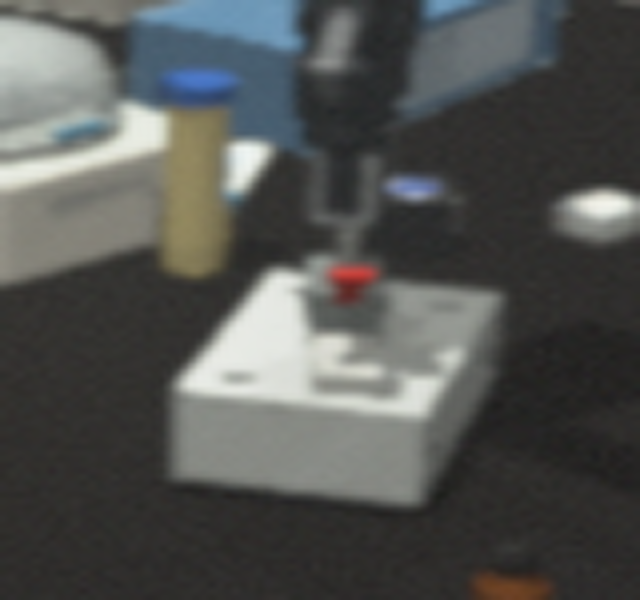

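The gauge sits on the block, with its foot edge at (355,380), and the rod is sliding. I'll continue gently.

Emit:
{"name": "arm_command", "arguments": {"plan": [[[0,0,0.1,0,0,0],[0,0,0.2,0,0,0],[0,0,0.3,0,0,0],[0,0,0.4,0,0,0],[0,0,0.4,0,0,0],[0,0,0.4,0,0,0]]]}}

```text
t: 8.32
tool_pos: [0.5088, -0.1454, 0.2946]
tool_rot: [3.108, 0.458, 0.0]
contact_force: [-0.7, -0.2, 1.0]
opening: 0.0206
grip_force: 40.6
```

Emit:
{"name": "arm_command", "arguments": {"plan": [[[0,0,0.1,0,0,0],[0,0,0.15,0,0,0],[0,0,0.15,0,0,0]]]}}

```text
t: 8.57
tool_pos: [0.5088, -0.1454, 0.293]
tool_rot: [3.108, 0.458, 0.0]
contact_force: [-0.1, -0.2, 0.2]
opening: 0.0204
grip_force: 40.6
```

Emit:
{"name": "arm_command", "arguments": {"plan": [[[0,0,0.1,0,0,0],[0,0,0.1,0,0,0],[0,0,0.1,0,0,0]]]}}

```text
t: 8.82
tool_pos: [0.5088, -0.1454, 0.292]
tool_rot: [3.108, 0.458, 0.0]
contact_force: [-0.7, -0.2, 1.0]
opening: 0.0208
grip_force: 40.6
```

Emit:
{"name": "arm_command", "arguments": {"plan": [[[0,0,0.05,0,0,0],[0,0,0.1,0,0,0],[0,0,0.1,0,0,0]]]}}

```text
t: 9.07
tool_pos: [0.5091, -0.1454, 0.2919]
tool_rot: [3.108, 0.458, 0.001]
contact_force: [-1.8, 0.7, 4.7]
opening: 0.0207
grip_force: 40.9
```

Emit:
{"name": "arm_command", "arguments": {"plan": [[[0,0,0.05,0,0,0],[0,0,0.1,0,0,0],[0,0,0.1,0,0,0]]]}}

```text
t: 9.32
tool_pos: [0.5094, -0.1453, 0.2918]
tool_rot: [3.108, 0.458, 0.003]
contact_force: [-3.7, 2.5, 8.9]
opening: 0.0208
grip_force: 41.3
```

Emit:
{"name": "arm_command", "arguments": {"plan": [[[0,0,0.05,0,0,0],[0,0,0.1,0,0,0],[0,0,0.1,0,0,0]]]}}

```text
t: 9.57
tool_pos: [0.5097, -0.1454, 0.2917]
tool_rot: [3.108, 0.458, 0.004]
contact_force: [-2.7, 2.4, 10.8]
opening: 0.0208
grip_force: 41.6
```

The tip is on the bottom: the force is rising while the tool has stopped. I'll relieve the preload, dwell, then release.

Emit:
{"name": "arm_command", "arguments": {"plan": [[[0,0,-0.15,0,0,0],[0,0,-0.15,0,0,0],[0,0,-0.15,0,0,0],[0,0,-0.15,0,0,0]]]}}

```text
t: 9.9
tool_pos: [0.5092, -0.1454, 0.2918]
tool_rot: [3.108, 0.458, 0.002]
contact_force: [-2.2, 1.6, 7.9]
opening: 0.0205
grip_force: 41.2
```

Emit:
{"name": "arm_command", "arguments": {"plan": [[[0,0,0,0,0,0],[0,0,0,0,0,0],[0,0,0,0,0,0],[0,0,0,0,0,0],[0,0,0,0,0,0],[0,0,0,0,0,0],[0,0,0,0,0,0],[0,0,0,0,0,0]]], "gripper": -1}}

```text
t: 10.57
tool_pos: [0.5088, -0.1454, 0.2905]
tool_rot: [-3.108, -0.458, 0.0]
contact_force: [-0.4, -0.3, -0.4]
opening: 0.0858
grip_force: 0.0
```

Emit:
{"name": "arm_command", "arguments": {"plan": [[[0,0,-1,0,0,0],[0,0,-3,0,0,0],[0,0,-6,0,0,0],[0,0,-8,0,0,0],[0,0,-8,0,0,0],[0,0,-8,0,0,0]]]}}

```text
t: 11.07
tool_pos: [0.5092, -0.1455, 0.3732]
tool_rot: [3.106, 0.458, 0.006]
contact_force: [-0.4, -1.2, 0.1]
opening: 0.0853
grip_force: 0.0
```

Emit:
{"name": "arm_command", "arguments": {"plan": [[[-4,-4,0,0,0,0],[-8,-8,0,0,0,0],[-12,-11,0,0,0,0],[-15,-14,0,0,0,0],[-15,-16,0,0,0,0],[-15,-16,0,0,0,0],[-15,-16,0,0,0,0],[-15,-16,0,0,0,0]]], "gripper": 1}}

```text
t: 11.73
tool_pos: [0.3187, -0.0352, 0.3699]
tool_rot: [3.107, 0.46, 0.0]
contact_force: [0.1, -0.5, -0.5]
opening: 0.0002
grip_force: 0.0
```

```bash
python3 - <<'E'
from h import *
o=get_obs();print(o['tool_pos'],o['tool_rot'],o['contact_force'])
im,d=grab('scene','s5');im2,d2=grab('top','t5')
W=np.zeros((500,800,3),np.uint8)
W[:,:400]=cv2.resize(im[130:230,240:320],(400,500));W[:400,400:]=cv2.resize(im2[155:255,240:340],(400,400));cv2.imwrite('pics/c5.png',W)
for n,D,I in(('scene',d,im),('top',d2,im2)):
    P=world(n,D).reshape(384,512,3);Q=(np.hypot(P[...,0]-.508,P[...,1]+.146)<.08)
    m=Q&(I[...,2]>110)&(I[...,1]<70)&(I[...,0]<70)&(P[...,2]>.06);print(n,'red',m.sum(),P[m].mean(0) if m.any() else 0,P[m].max(0))
    m=Q&(I[...,2]>130)&(I[...,1]>120)&(I[...,0]<90)&(P[...,2]>.1)&(P[...,2]<.2);print('knobtop',m.sum(),P[m].mean(0))
    m=Q&(P[...,2]>.061)&(P[...,2]<.072);print('foot',cv2.minAreaRect((P[m][:,:2]*1000).astype(np.float32)))
E
```

```text
[ 0.31872206 -0.03522343  0.36985754] [3.10738310e+00 4.59508688e-01 4.67129667e-04] [ 0.07306632 -0.48021879 -0.45715431]
scene red 4 [ 0.48065562 -0.09057048  0.11447488] [ 0.4843477  -0.08871444  0.11514411]
knobtop 8 [ 0.50962567 -0.14500336  0.14710674]
foot ((490.2048645019531, -109.90487670898438), (23.500886917114258, 44.93461990356445), 26.568878173828125)
top red 28 [ 0.48771228 -0.10827266  0.1091849 ] [ 0.49709298 -0.09537755  0.119402  ]
knobtop 26 [ 0.50859308 -0.14557291  0.14921542]
foot ((508.3385925292969, -147.15689086914062), (25.5578670501709, 120.46238708496094), 27.556995391845703)
```

View pics/c5.png

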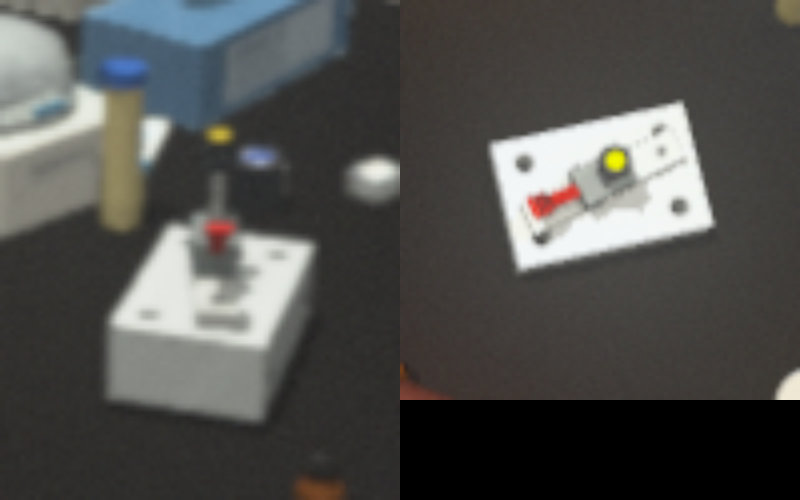

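The gauge stands flat with the rod down (knob top ~0.148, so the tip is ~22 mm below the block top) and the lever still up. I'll turn the shut gripper so it clears the knob and position it above the lever pad.

Emit:
{"name": "arm_command", "arguments": {"plan": [[[2,1.6,0,0,0,0.12],[4,3.2,0,0,0,0.24],[6,4.8,0,0,0,0.36],[8,6.4,0,0,0,0.48],[10,8,0,0,0,0.6],[12,9.6,0,0,0,0.72],[13,10.4,0,0,0,0.84],[14,11.1,0,0,0,0.96],[14,11.1,0,0,0,1.08],[14,11.1,0,0,0,1.2],[14,11.1,0,0,0,1.3],[14,11.1,0,0,0,1.38]]]}}

```text
t: 12.83
tool_pos: [0.4863, -0.1025, 0.369]
tool_rot: [2.684, -1.632, -0.005]
contact_force: [0.4, -0.4, -0.3]
opening: -0.0001
grip_force: 0.0
```

Emit:
{"name": "arm_command", "arguments": {"plan": [[[0,0,0,0,0,0],[0,0,0,0,0,0],[0,0,0,0,0,0]]]}}

```text
t: 13.08
tool_pos: [0.4856, -0.1019, 0.3698]
tool_rot: [2.689, -1.623, -0.002]
contact_force: [-0.7, 0.0, -0.0]
opening: -0.0001
grip_force: 0.0
```

```bash
python3 - <<'E'
from h import *
o=get_obs();M=R.from_rotvec(o['tool_rot']).as_matrix()
D=np.array([.4849,-.1011,.30])-o['tool_pos'];print(o['tool_pos'],M.round(3),'shift cm',M.T@D*100)
E
```

```text
[ 0.48559895 -0.10185055  0.36980189] [[ 0.466 -0.885 -0.001]
 [-0.885 -0.466  0.   ]
 [-0.001  0.001 -1.   ]] shift cm [-0.09141366  0.0196337   6.98031648]
```

Emit:
{"name": "arm_command", "arguments": {"plan": [[[-0.1,0,2,0,0,0],[-0.1,0,4.5,0,0,0],[-0.1,0,6,0,0,0],[-0.1,0,7,0,0,0],[-0.1,0,7.4,0,0,0],[-0.1,0,7.8,0,0,0],[-0.1,0,8.2,0,0,0],[-0.1,0,8.5,0,0,0],[-0.1,0,8.5,0,0,0]]]}}

```text
t: 13.83
tool_pos: [0.4849, -0.1006, 0.286]
tool_rot: [-2.689, 1.625, -0.002]
contact_force: [1.0, -0.1, 1.4]
opening: 0.0
grip_force: 0.2
```

Emit:
{"name": "arm_command", "arguments": {"plan": [[[0,0,0.2,0,0,0],[0,0,0.4,0,0,0],[0,0,0.6,0,0,0],[0,0,0.8,0,0,0],[0,0,1.0,0,0,0],[0,0,1.2,0,0,0],[0,0,1.4,0,0,0],[0,0,1.6,0,0,0],[0,0,1.8,0,0,0],[0,0,2,0,0,0],[0,0,2,0,0,0]]]}}

```text
t: 14.75
tool_pos: [0.4844, -0.1004, 0.2649]
tool_rot: [2.689, -1.625, -0.001]
contact_force: [-0.2, -0.7, 0.9]
opening: 0.0002
grip_force: 0.0
```

Emit:
{"name": "arm_command", "arguments": {"plan": [[[0,0,0.1,0,0,0],[0,0,0.2,0,0,0],[0,0,0.3,0,0,0],[0,0,0.4,0,0,0],[0,0,0.4,0,0,0]]]}}

```text
t: 15.17
tool_pos: [0.4846, -0.1004, 0.2613]
tool_rot: [2.689, -1.625, -0.0]
contact_force: [0.7, -0.0, 0.1]
opening: -0.0002
grip_force: 0.0
```

Emit:
{"name": "arm_command", "arguments": {"plan": [[[0,0,0.1,0,0,0],[0,0,0.15,0,0,0],[0,0,0.15,0,0,0]]]}}

```text
t: 15.42
tool_pos: [0.4846, -0.1004, 0.2598]
tool_rot: [2.689, -1.625, -0.0]
contact_force: [-0.1, -0.6, -0.5]
opening: 0.0003
grip_force: 0.0
```

Emit:
{"name": "arm_command", "arguments": {"plan": [[[0,0,0.1,0,0,0],[0,0,0.1,0,0,0],[0,0,0.1,0,0,0]]]}}

```text
t: 15.67
tool_pos: [0.4847, -0.1005, 0.2594]
tool_rot: [-2.689, 1.625, -0.0]
contact_force: [-0.6, 0.5, 2.3]
opening: 0.0002
grip_force: 1.3
```

Emit:
{"name": "arm_command", "arguments": {"plan": [[[0,0,0.1,0,0,0],[0,0,0.2,0,0,0],[0,0,0.2,0,0,0]]]}}

```text
t: 15.92
tool_pos: [0.485, -0.1004, 0.2588]
tool_rot: [-2.689, 1.625, 0.001]
contact_force: [-5.2, 1.6, 11.4]
opening: 0.0002
grip_force: 5.6
```

Emit:
{"name": "arm_command", "arguments": {"plan": [[[0,0,-1,0,0,0],[0,0,-3,0,0,0],[0,0,-6,0,0,0],[0,0,-9,0,0,0],[0,0,-12,0,0,0],[-2,0,-12,0,0,0],[-6,4,-12,0,0,0],[-10,8,-12,0,0,0],[-14,12,-12,0,0,0],[-14,15,-12,0,0,0],[-14,15,-12,0,0,0],[-14,15,-12,0,0,0]]]}}

```text
t: 16.92
tool_pos: [0.2836, -0.0456, 0.3776]
tool_rot: [-2.688, 1.627, -0.01]
contact_force: [0.3, -0.5, -0.1]
opening: -0.0
grip_force: 0.0
```

```bash
python3 - <<'E'
from h import *
o=get_obs();print(o['tool_pos'],o['contact_force'])
im,d=grab('scene','s6');im2,d2=grab('top','t6')
W=np.zeros((500,800,3),np.uint8)
W[:,:400]=cv2.resize(im[130:230,240:320],(400,500));W[:400,400:]=cv2.resize(im2[155:255,240:340],(400,400));cv2.imwrite('pics/c6.png',W)
for n,D,I in(('scene',d,im),('top',d2,im2)):
    P=world(n,D).reshape(384,512,3);Q=(np.hypot(P[...,0]-.508,P[...,1]+.146)<.09)
    m=Q&(I[...,2]>110)&(I[...,1]<70)&(I[...,0]<70)&(P[...,2]>.06);print(n,'red',m.sum(),P[m].mean(0) if m.any() else 0,np.percentile(P[m][:,2],[10,90]) if m.any() else 0)
    m=Q&(I[...,2]>130)&(I[...,1]>120)&(I[...,0]<90)&(P[...,2]>.1)&(P[...,2]<.2);print('knobtop',m.sum(),P[m].mean(0))
    m=Q&(P[...,2]>.061)&(P[...,2]<.072);print('foot',cv2.minAreaRect((P[m][:,:2]*1000).astype(np.float32)))
E
```

```text
[ 0.28362201 -0.04564212  0.37759045] [ 0.31922547 -0.5223333  -0.09330648]
scene red 21 [ 0.48510957 -0.09915722  0.08308204] [0.08167517 0.08501665]
knobtop 8 [ 0.50949732 -0.14474164  0.14722788]
foot ((489.88409423828125, -109.37544250488281), (23.338207244873047, 44.05866241455078), 26.654571533203125)
top red 0 0 0
knobtop 26 [ 0.50849762 -0.1459078   0.14979629]
foot ((508.354248046875, -146.95606994628906), (25.48541259765625, 119.71979522705078), 27.721134185791016)
```

View pics/c6.png

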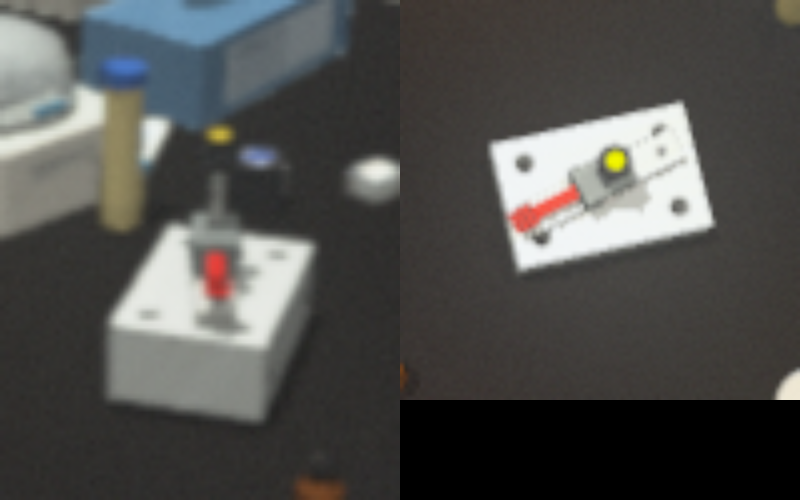

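The lever is now level (red surface z≈0.083–0.086). The gauge and knob have not moved and the arm is clear, so I'm handing in.

```bash
python3 -c "
from station import *
print(finish_job())"
```

```text
the job is handed in; nothing more can be done
None
```

I've handed the job in, and the result wasn't reported back: the gauge stands flat over the wide well with its rod on the bottom (about 22 mm deep), the lever is pressed level, the arm is clear, and it never went near the canister, bottle, tube or dish.

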